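# Load the flange on the runout station and swing the probe over it

## Robot

A 7-joint arm with a two-finger parallel gripper is mounted at the origin on the work surface. World frame = base frame: x ahead of the robot, y to its left, z up, the work surface at z = 0. Lengths are in m, angles in rad, forces in N, time in s.
With the tool pointing down it reaches from about 0.425 to 0.825 m from the base axis. Payload 3.6 kg.
Tool frame: the origin (TCP) lies between the finger pads; the fingertips stand manip.tcp_to_tips ahead of it and the grasp point (between the pads) lies 2 mm behind it (manip.tcp_to_tips is the distance from the TCP to the fingertips, in m); z points along the fingers, y is the line along which they close (so a half turn about z gives the same grasp; the last joint's range is limited). The gripper opens to 93 mm and grips with 3 to 60 N. Pads are 15 mm wide; open, the fingers measure 128 mm over their backs; the gripper's body (75 mm by 188 mm) begins 65 mm behind the grasp point.
Start: joints at [-1.208, 0.615, -0.013, 1.423, 0.008, 1.103, -0.04], TCP at [0.246, 0.601, 0.236] pointing down, gripper open.
Joint ranges: [-3.12, 3.12], [-0.3, 2.06], [-1.34, 1.32], [0.26, 2.42], [-1.36, 4.5], [0.01, 1.98], [-2.84, 2.84]. Speed limits (rad/s): [2.79, 2.79, 3.14, 3.14, 3.14, 3.14, 3.14].

## Interface

Orientations are given as [roll, pitch, yaw] about the fixed x, y, z axes, in that order (R = Rz(yaw) Ry(pitch) Rx(roll)).
In Python, from station import manip, camrig gives the robot as it stands (manip), with the cameras (camrig).
- The arm moves only by the tool drive_effector, called after "Call:" by a JSON object that holds its "method" and its "body", one argument or row to a line. Schema: {"type":"object","properties":{"steps":{"type":"object","properties":{"sx":{"type":"array","items":{"type":"number"},"minItems":1,"maxItems":5},"sy":{"type":"array","items":{"type":"number"},"minItems":1,"maxItems":5},"sz":{"type":"array","items":{"type":"number"},"minItems":1,"maxItems":5},"wx":{"type":"array","items":{"type":"number"},"minItems":1,"maxItems":5},"wy":{"type":"array","items":{"type":"number"},"minItems":1,"maxItems":5},"wz":{"type":"array","items":{"type":"number"},"minItems":1,"maxItems":5}},"additionalProperties":false,"required":["sx","sy","sz","wx","wy","wz"]},"finger_gap":{"type":"number"},"squeeze":{"type":"number"},"only":{"type":"string"},"quiet":{"type":"boolean"},"lines":{"type":"string"}},"required":["steps"],"additionalProperties":false}. steps is an object with one list for each field, all of the same length, 1 to 5, a row being the entries at one place: sx, sy, sz (the shift in m), wx, wy, wz (a rotation vector in rad); each row is the pose to reach, as a shift and turn from the pose commanded when the call began, along the tool's axes at that moment; what a row does not reach only later rows make up. A row lasts 1/10 s, in which the tool goes at most 0.05 m and 0.15 rad, less where a joint would pass 70% of its speed; a pose out of reach is approached as far as the arm can. finger_gap is the opening from 0.0 (shut) to 1.0 (fully open), set as the call begins (left out keeps the last). The fingers move at their own pace and stop on an object; squeeze is the grip in N (left out, the last holds). Time passes only in rows, so rows that do not move let the fingers close. The tool returns the time, the measured TCP pose, the force, the opening and the grip force at its end. only (a regular expression) keeps the lines of the reply that match it, lines (a string "A,B") keeps lines A to B, and quiet returns only ok. Input that does not fit is refused with a message, and nothing moves.
- manip.get_state(): the state, without advancing time (a new reading comes with each control period).
- camrig.snapshot(name): name is "scene" or "side" or "wrist"; returns a dict with "frame" (480x640x3 uint8, red, green, blue), "vertical_fov" (degrees; the focal length in pixels is half the picture's height over the tangent of half this angle, whatever the lens; pixels are square), "cx", "cy" (the principal point, pixels), "cam_to_world" (4x4, takes a point from camera to world coordinates); the wrist camera has in their place "tool_from_camera" (4x4, takes a point from camera to tool coordinates, whose origin is the TCP and whose axes are the flange's). Camera axes: x right, y down, z forward; pixel columns grow to the right and rows downward; lengths in m; the calibration is good to about 2 mm. The wrist camera is an equidistant fisheye: a pixel r from the principal point sees the ray r / f radians off the axis. A picture is of the moment at which its call begins: read the wrist's pose just before it. There is no depth.
- manip.job_done(): hands the job in; it is judged then, once.
The state is a dict: "clock": time; "joint_pos": joint angles; "joint_velocities": joint speeds; "joint_efforts": joint torques, N m; "tcp_pos": TCP position; "ee_rot": TCP orientation; "ft_force": force on the tool from outside, world axes, zero at the start; "torque": the same for the moment, N m; "finger_gap": opening from 0.0 (shut) to 1.0 (fully open); "finger_force": force on a finger pad.
Only numpy, scipy, OpenCV 4.12 (cv2) and the standard library are available. Lean on these libraries where they do the work, as an engineer would, in place of code of your own. Each camera call takes 0.05 s, during which the arm holds its last target. There are 200 camera calls.

## Task

Put the bored aluminium flange on the runout station, hub up, so that the spindle's mandrel goes through its bore and the brass drive pin comes up through its pin hole, and it lies flat on the turntable; lower it all the way down gently, do not drop it or force it. Then push the swing arm in, up to its stop, so that the probe stands over the flange. Do not strike the flange with the probe, and leave the other things where they are.

Things in the scene. Friction and masses are not known exactly. Their poses are not given: they have to be found in the camera images.
- flange: bare aluminium flange, about 320 g, lying hub up on the mat (flange, blank and sample may swap places): a disc 100 mm across, 10 mm thick, with a round hub 46 mm across on it, 42 mm high in all. A 23 mm bore runs right through the middle; one 12 mm pin hole goes through the disc, a blue paint mark on the rim beside it. Origin: on the axis, on the underside; x to the pin hole, z up out of the hub.
- pin_hole (a point): centre of the flange's pin hole, on the underside of the disc (36 mm from the flange's origin along its x)
- station: runout station, fixed: blue base plate 190 x 290 x 30 mm, a grey housing with a steel turntable 120 mm across, and at one end (y = -120 mm) a post that carries the swing arm, its top 157 mm above the bench. A control box 65 mm high stands on the corner nearest post and robot. Origin: on the spindle axis, on the bench; y points away from the post, x away from the robot.
- seat (a point): centre of the turntable's flat top, 74 mm above the bench, on which the flange must lie; x points to the drive pin, z up. The dark steel mandrel, 20 mm thick, rises 46 mm from here, its top 6 mm tapered. The turntable turns stiffly about z (0.3 N m of friction) and stays where it is left; it starts within 0.5 rad of the station's x.
- pin_tip (a point): tip of the brass drive pin, 8 mm thick, tapered over its top 3 mm; it stands on the turntable 36 mm from the axis and rises 15 mm above the seat. A red zero mark on the turntable's edge shows its direction
- probe_arm: swing arm: an aluminium bar 16 mm wide and 18 mm high, with a round boss 34 mm across at the post and the probe at its other end. Origin: on the pivot axis, at the middle height of the bar, 116 mm above the bench; y points along the arm to the probe, z up.
- swing (a joint): angle q of the swing arm, rad: it points along (sin q, cos q) in the station's x, y. 0: at its stop, pointing to the spindle, the probe over the flange; it grows as the arm swings out to the far side (+x), up to 1.9. It starts at 1.1 to 1.7, clear of the loading path. It turns in friction (0.12 N m, about 2 N at 60 mm from the pivot) and stays where it is left.
- probe_tip (a point): lower end of the upright steel probe, 12 mm thick, orange tip down, in a dark clamp block 20 x 20 x 22 mm at the end of the arm, 81 mm from the pivot. This point is 88 mm above the bench, the probe's top 154 mm. At the stop it stands 39 mm from the spindle axis, 4 mm above the disc of a seated flange, the block 6 mm clear of the hub.
- mat: dark green mat, 290 x 300 mm, 3 mm thick, fixed, on which the flange, the blank and the sample start. Origin: centre of its underside
- blank: plain solid aluminium cylinder, 66 mm across, 28 mm high, no bore; leave it. Origin: centre of its underside
- sample: aluminium casting sample, mushroom-shaped, standing on its 50 mm head, stem up, 40 mm high; leave it. Origin: centre of its underside
- master: steel setting ring, 72 mm outside, 42 mm inside, 18 mm high; leave it. Origin: centre of its underside
- bottle: capped water bottle, 62 mm across, about 190 mm high; leave it. Origin: centre of its underside
- driver: screwdriver with a red handle lying on the bench; leave it
- mouse: black computer mouse, 60 x 100 mm, 31 mm high; leave it. Origin: centre of its underside
- vial: white pot with a blue lid, 42 mm across, 59 mm high; leave it. Origin: centre of its underside

How it is judged:
On the way, in this order (a step that is already met when the one before it is completed fails the run):
1. the flange lies flat on the turntable over mandrel and drive pin, released (horizontal distance between flange and seat below 0.004 m and z of flange in the frame of seat below 0.002 m and horizontal distance between pin_hole and pin_tip below 0.005 m and angle between flange's own z axis and vertical below 0.03 rad and contact force between flange and the fingers below 0.1 N), for 0.2 s.
2. the swing arm is at its stop (value of joint swing below 0.06 rad), for 0.1 s.
At the end, for the whole second after the job is handed in: The flange lies still and flat on the turntable (underside within 2 mm of the seat, tilt under 0.03 rad), centred on the mandrel within 4 mm and with its pin hole round the drive pin within 5 mm, and the swing arm stands within 0.06 rad of its stop, the probe over the flange (horizontal distance between flange and seat below 0.004 m and z of flange in the frame of seat below 0.002 m and horizontal distance between pin_hole and pin_tip below 0.005 m and angle between flange's own z axis and vertical below 0.03 rad and value of joint swing below 0.06 rad and linear speed of flange below 0.01 m/s); the robot touches nothing.
It fails at once if the flange was dropped onto the station (falling at over 0.6 m/s, as after 20 mm) (horizontal distance between flange and seat below 0.03 m and z of flange in the frame of seat below 0.06 m and linear speed of flange above 0.6 m/s).
It fails at once if the flange was slammed or forced down on the station (over 60 N) (contact force between flange and station above 60 N).
It fails at once if the probe or its arm was struck with the flange (over 3 N) (contact force between flange and probe_arm above 3 N).
It fails at once if a bystander was moved more than 30 mm (distance of any of blank, sample, master, bottle, driver, mouse, vial from where it was at the start of the episode above 0.03 m).
It also fails if it takes over 54 s, if anything falls off the work surface, if the arm or the gripper's body presses on something with over 40 N, if the wrist force passes 120 N, or if a joint passes its speed limit or range.

## Working session

There is one attempt and no reset: what is moved stays moved. The work goes in short steps, Python scripts to look and compute and a tool call to move; the robot and the scene stay as the last step left them, time stands still between calls to the robot, and variables do not carry over. Pictures are saved under pics/ and viewed, at most 10 in all, crops included, and the job is handed in when it is done.

```bash
ls; mkdir -p pics; cat > h.py <<'E'
import numpy as np, cv2
from scipy.spatial.transform import Rotation as R
from station import manip, camrig
def tool():
    s=manip.get_state(); T=np.eye(4); T[:3,:3]=R.from_euler('xyz',s['ee_rot']).as_matrix() if len(s['ee_rot'])==3 else np.array(s['ee_rot']); T[:3,3]=s['tcp_pos']; return T
def snap(n,f):
    T=tool(); d=camrig.snapshot(n); cv2.imwrite('pics/'+f+'.png',d['frame'][:,:,::-1])
    C=np.array(d['cam_to_world']) if n!='wrist' else T@np.array(d['tool_from_camera'])
    fl=240/np.tan(np.radians(d['vertical_fov'])/2)
    np.savez('pics/'+f+'.npz',C=C,f=fl,c=[d['cx'],d['cy']],w=n=='wrist'); return d
def ray(f,u,v):
    z=np.load('pics/'+f+'.npz'); p=(np.array([u,v])-z['c'])/z['f']
    if z['w']:
        r=np.linalg.norm(p)+1e-12; d=np.r_[p/r*np.sin(r),np.cos(r)]
    else: d=np.r_[p,1]
    return z['C'][:3,3], z['C'][:3,:3]@(d/np.linalg.norm(d))
def atz(f,u,v,h):
    o,d=ray(f,u,v); return o+d*(h-o[2])/d[2]
def tri(*obs):
    A=0;b=0
    for f,u,v in obs:
        o,d=ray(f,u,v); P=np.eye(3)-np.outer(d,d); A=A+P; b=b+P@o
    x=np.linalg.solve(A,b); return x,[np.linalg.norm(np.cross(x-ray(*o)[0],ray(*o)[1])) for o in obs]
def proj(f,X):
    z=np.load('pics/'+f+'.npz'); p=z['C'][:3,:3].T@(np.array(X)-z['C'][:3,3])
    if z['w']:
        a=np.arctan2(np.hypot(p[0],p[1]),p[2]); q=p[:2]/np.hypot(p[0],p[1])*a
    else: q=p[:2]/p[2]
    return q*z['f']+z['c']
E
python3 - <<'E'
from h import *
print(manip.get_state(), manip.tcp_to_tips)
for n in('scene','side','wrist'):
    d=snap(n,n+'0'); print(n,d['vertical_fov'],np.round(np.load(f'pics/{n}0.npz')['C'],3).tolist())
E
```

```text
pics
station.py
{'clock': 0.0, 'joint_pos': array([-1.20848849,  0.61590552, -0.01260144,  1.42489739,  0.00808235,
        1.10343148, -0.04040057]), 'joint_velocities': array([-0.00020026, -0.00032043, -0.00012739,  0.00016968,  0.00016989,
        0.00073811,  0.00029436]), 'joint_efforts': array([ 1.39905765e-04, -4.58919346e+01,  2.09368276e-01, -1.65746069e+01,
       -6.10172306e-02,  2.05931591e-02,  2.34288709e-04]), 'tcp_pos': array([0.24611157, 0.60078235, 0.23449058]), 'ee_rot': array([-3.13900096e+00,  3.11155494e-05,  2.75283062e+00]), 'ft_force': array([-0.56657273,  0.10628639, -0.12821608]), 'torque': array([-0.03070421, -0.0300605 , -0.01872903]), 'finger_force': 0.0, 'finger_gap': 0.9985242593495897} 0.017
scene 50.31940352137386 [[-0.165, 0.815, -0.555, 1.227], [0.986, 0.134, -0.096, 0.111], [-0.004, -0.563, -0.826, 1.044], [0.0, 0.0, 0.0, 1.0]]
side 43.525123038918224 [[-0.936, -0.264, 0.234, 0.302], [-0.353, 0.712, -0.607, 0.802], [-0.006, -0.65, -0.76, 1.093], [0.0, 0.0, 0.0, 1.0]]
wrist 65.70646984690485 [[0.379, 0.882, 0.28, 0.167], [0.925, -0.361, -0.116, 0.634], [-0.002, 0.303, -0.953, 0.383], [0.0, 0.0, 0.0, 1.0]]
```

View pics/scene0.png

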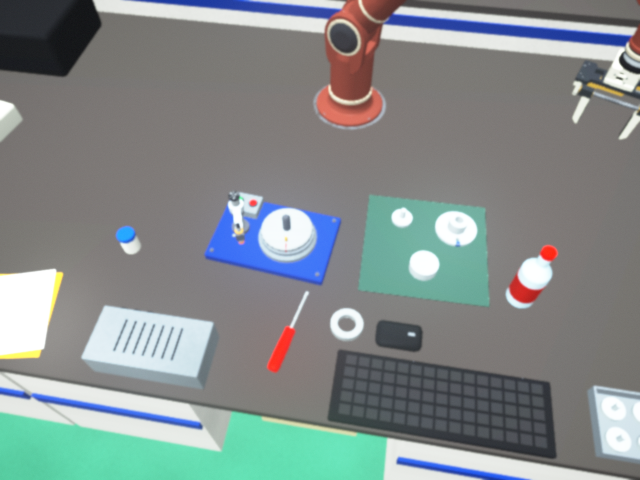

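View pics/side0.png

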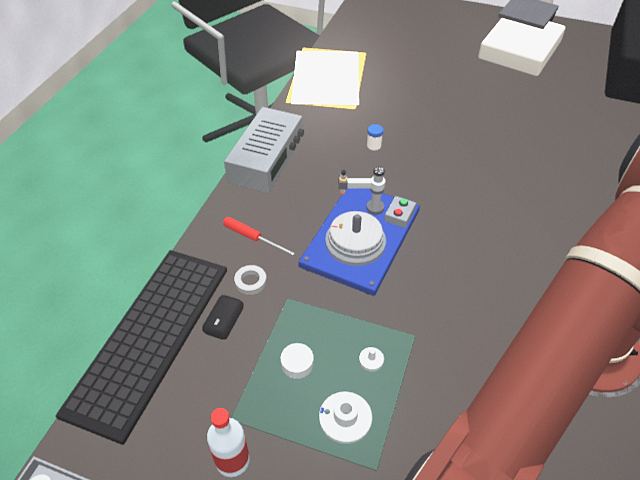

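The scene view shows the flange on the mat at about (456,228), with its blue mark at (458,242), and the mandrel at (286,222). In the side view the flange is at (346,415), its mark at (324,411), and the mandrel at (357,222). Next I'll enlarge these areas.

```bash
python3 - <<'E'
from h import *
t=[]
for f,u,v in (('scene0',456,228),('side0',346,415),('scene0',270,225),('side0',360,215)):
    im=cv2.imread(f'pics/{f}.png'); x,y=u-50,v-37
    c=cv2.resize(im[y:y+75,x:x+100],None,fx=4,fy=4,interpolation=cv2.INTER_CUBIC)
    print(f,x,y); t.append(c)
cv2.imwrite('pics/c1.png',np.vstack([np.hstack(t[:2]),np.hstack(t[2:])]))
E
```

```text
scene0 406 191
side0 296 378
scene0 220 188
side0 310 178
```

View pics/c1.png

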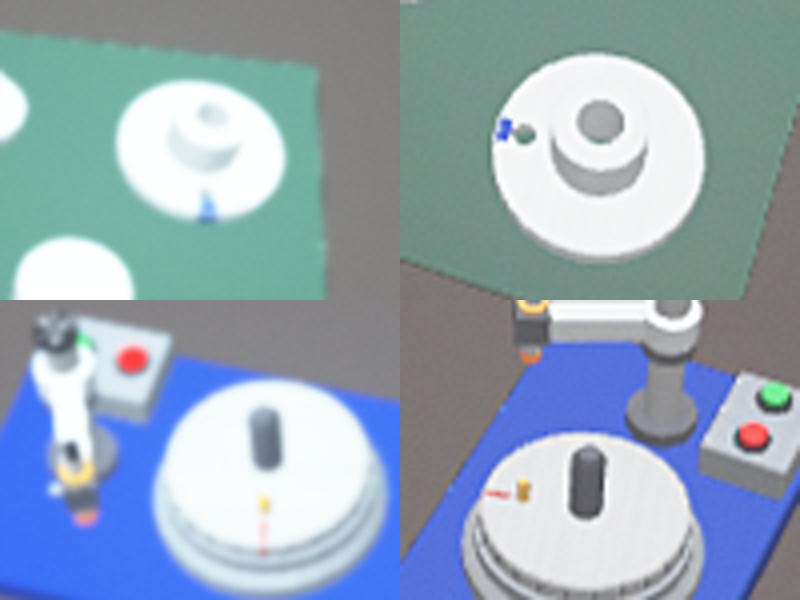

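The crops show the flange's bore top at scene (459.2,219.7) and side (346.2,408.5), and its pin hole at side (327,411). The mandrel top is at scene (286.2,215.5) and side (357.5,216). The pin tip is at scene (286,237.7) and side (340.7,223.7), and the probe arm is swung out, pointing toward +x.

```bash
python3 - <<'E'
from h import *
def p(n,*o):
    x,e=tri(*o); print(n,x.round(4),np.round(e,4))
p('bore top',('scene0',459.2,219.7),('side0',346.2,408.5))
p('mark',('scene0',457.5,244.2),('side0',322,410.2))
p('mandrel',('scene0',286.2,215.5),('side0',357.5,216))
p('pin',('scene0',286,237.7),('side0',340.7,223.7))
p('red',('scene0',286,251),('side0',331.7,226))
p('probe',('scene0',220+85/4,188+220/4),('side0',310+131/4,178+57/4))
p('boss',('scene0',220+60/4,188+70/4),('side0',310+270/4,178+15/4))
print(atz('side0',346.2,408.5,.045),atz('side0',327,411.2,.013),atz('side0',357.5,216,.12),atz('side0',340.7,223.7,.089))
print('sample/blank',atz('scene0',402,217,.03),atz('scene0',424,265,.031))
E
```

```text
bore top [0.425  0.3236 0.0423] [0.0005 0.0005]
mark [0.4722 0.3274 0.006 ] [0.0014 0.0014]
mandrel [ 0.5378 -0.0812  0.118 ] [0.0001 0.0001]
pin [ 0.5746 -0.0763  0.0833] [0.0004 0.0004]
red [ 0.5974 -0.0743  0.0661] [0.0031 0.0031]
probe [ 0.6038 -0.1752  0.081 ] [0.0009 0.0009]
boss [ 0.5279 -0.2039  0.1164] [0.0006 0.0006]
[0.42446866 0.32441774 0.045     ] [0.46072562 0.3278322  0.013     ] [ 0.53724593 -0.0794735   0.12      ] [ 0.57294812 -0.07178264  0.089     ]
sample/blank [0.43014077 0.1861455  0.03      ] [0.56340892 0.24700602 0.031     ]
```

```bash
cat >> h.py <<'E'
def need(x,y,z,yaw):
    T=tool(); G=R.from_euler('xyz',[np.pi,0,yaw]).as_matrix()
    d=T[:3,:3].T@(np.array([x,y,z])-T[:3,3]); r=R.from_matrix(T[:3,:3].T@G).as_rotvec()
    print('need',d.round(4),r.round(4), 'tcp',T[:3,3].round(4))
E
```

Call:
{"method": "drive_effector", "body": {
  "steps": {"sx":[-0.2, -0.2, -0.2, -0.2, -0.2], "sy":[-0.139, -0.139, -0.139, -0.139, -0.139], "sz":[0.02, 0.02, 0.02, 0.02, 0.02], "wx":[0, 0, 0, 0, 0], "wy":[0, 0, 0, 0, 0], "wz":[-0.48, -0.48, -0.48, -0.48, -0.48]}
}}

```text
clock: 0.65
tcp_pos: [0.3801, 0.3942, 0.2153]
ee_rot: [-3.14, -0.0, -3.051]
ft_force: [1.3, 0.5, 0.1]
finger_gap: 1.001
finger_force: 0.0
```

```bash
python3 -c "
from h import *
need(.425,.324,.18,3.235)"
```

```text
need [-0.0384 -0.0739  0.0353] [-0.0012 -0.0001 -0.0031] tcp [0.3801 0.3942 0.2153]
```

Call:
{"method": "drive_effector", "body": {
  "steps": {"sx":[-0.038, -0.038, -0.038, -0.038], "sy":[-0.074, -0.074, -0.074, -0.074], "sz":[0.035, 0.035, 0.035, 0.035], "wx":[0, 0, 0, 0], "wy":[0, 0, 0, 0], "wz":[0, 0, 0, 0]}
}}

```text
clock: 1.05
tcp_pos: [0.4237, 0.3258, 0.1802]
ee_rot: [-3.141, -0.001, -3.053]
ft_force: [-0.9, 1.1, 0.2]
finger_gap: 1.0
finger_force: 0.0
```

```bash
python3 - <<'E'
from h import *
need(.425,.324,.18,3.235)
snap('wrist','w1')
for X in ([.425,.324,.045],[.461,.328,.013]): print(proj('w1',X))
E
```

```text
need [-0.0012 -0.0019  0.0002] [-0.0006 -0.0012 -0.0049] tcp [0.4237 0.3258 0.1802]
[315.35409615 236.43768723]
[316.62371469 264.27842961]
```

View pics/w1.png

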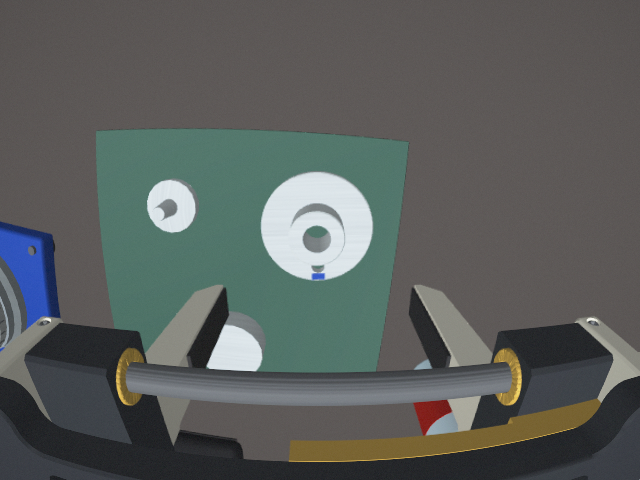

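In the wrist view the bore centre is at about (317,238.5), the blue mark at (318,276.5), and the disc spans x 261–373 and y 172–281. The gap between the fingers is clear of the sample.

```bash
python3 - <<'E'
from h import *
im=cv2.imread('pics/w1.png'); hsv=cv2.cvtColor(im,cv2.COLOR_BGR2HSV)[255:290,290:345]
m=cv2.inRange(hsv,(100,120,60),(135,255,255)); v,u=np.nonzero(m); u=u.mean()+290; v=v.mean()+255
print('mark px',u,v)
b=atz('w1',317,238.5,.045); k=atz('w1',u,v,.012); print(b,k,np.arctan2(*(k-b)[1::-1]), np.linalg.norm((k-b)[:2]))
c=im[140:300,240:400]
# disc ellipse from threshold
g=cv2.cvtColor(im,cv2.COLOR_BGR2HSV); w=((g[...,1]<60)&(g[...,2]>120)).astype('u1'); n,l,st,ce=cv2.connectedComponentsWithStats(w)
i=l[200,317]; cn=max(cv2.findContours((l==i).astype('u1'),0,1)[0],key=len)[:,0]
P=np.array([atz('w1',a,bb,.013)[:2] for a,bb in cn]); 
A=np.c_[2*P,np.ones(len(P))]; s=np.linalg.lstsq(A,(P**2).sum(1),rcond=None)[0]; print('disc fit',s[:2],np.sqrt(s[2]+s[0]**2+s[1]**2))
print(tri(('w1',317,238.5),('side0',346.2,408.5),('scene0',459.2,219.7)))
E
```

```text
mark px 317.4923076923077 275.8615384615385
[0.42660163 0.32545906 0.045     ] [0.47277613 0.32982316 0.012     ] 0.09423337147127654 0.04638027623759539
disc fit [0.42578563 0.32484883] 0.04966706315047728
(array([0.42591302, 0.32436591, 0.0437433 ]), [np.float64(0.0015170872316995058), np.float64(0.0013956441478604814), np.float64(0.0008111786062675429)])
```

Call:
{"method": "drive_effector", "body": {
  "steps": {"sx":[-0.002, -0.002, -0.002, -0.002, -0.002], "sy":[-0.001, -0.001, -0.001, -0.001, -0.001], "sz":[0.05, 0.1, 0.13, 0.145, 0.145], "wx":[0, 0, 0, 0, 0], "wy":[0, 0, 0, 0, 0], "wz":[-0.005, -0.005, -0.005, -0.005, -0.005]}
}}

```text
clock: 1.6
tcp_pos: [0.4231, 0.3273, 0.0338]
ee_rot: [-3.141, -0.004, -3.042]
ft_force: [0.2, 0.5, 0.8]
finger_gap: 1.003
finger_force: 0.0
```

Call:
{"method": "drive_effector", "body": {
  "steps": {"sx":[0, 0, 0, 0, 0], "sy":[0, 0, 0, 0, 0], "sz":[0.001, 0.001, 0.001, 0.001, 0.001], "wx":[0, 0, 0, 0, 0], "wy":[0, 0, 0, 0, 0], "wz":[0, 0, 0, 0, 0]},
  "finger_gap": 0.3,
  "squeeze": 25
}}

```text
clock: 2.1
tcp_pos: [0.4257, 0.3262, 0.0353]
ee_rot: [3.141, 0.001, -3.045]
ft_force: [-0.3, -0.3, 0.0]
finger_gap: 0.615
finger_force: 0.0
```

Call:
{"method": "drive_effector", "body": {
  "steps": {"sx":[0, 0, 0, 0], "sy":[0, 0, 0, 0], "sz":[0, 0, 0, 0], "wx":[0, 0, 0, 0], "wy":[0, 0, 0, 0], "wz":[0, 0, 0, 0]}
}}

```text
clock: 2.5
tcp_pos: [0.4255, 0.3255, 0.0349]
ee_rot: [-3.141, -0.0, -3.046]
ft_force: [-0.7, -1.8, 3.4]
finger_gap: 0.499
finger_force: 25.0
```

Call:
{"method": "drive_effector", "body": {
  "steps": {"sx":[0, 0, 0, 0, 0], "sy":[0, 0, 0, -0.02, -0.05], "sz":[-0.02, -0.06, -0.1, -0.14, -0.17], "wx":[0, 0, 0, 0, 0], "wy":[0, 0, 0, 0, 0], "wz":[0, 0, 0, 0, 0]},
  "squeeze": 40
}}

```text
clock: 3.0
tcp_pos: [0.4298, 0.2784, 0.2064]
ee_rot: [3.138, 0.002, -3.041]
ft_force: [0.9, -0.6, -2.0]
finger_gap: 0.492
finger_force: 40.0
```

Call:
{"method": "drive_effector", "body": {
  "steps": {"sx":[-0.015, -0.03, -0.05, -0.07, -0.09], "sy":[-0.03, -0.07, -0.11, -0.15, -0.19], "sz":[-0.02, -0.04, -0.06, -0.07, -0.07], "wx":[0, 0, 0, 0, 0], "wy":[0, 0, 0, 0, 0], "wz":[0, 0, 0, 0, 0]}
}}

```text
clock: 3.5
tcp_pos: [0.5393, 0.0947, 0.2757]
ee_rot: [3.141, 0.003, -3.045]
ft_force: [0.8, 0.5, -3.1]
finger_gap: 0.494
finger_force: 40.0
```

Call:
{"method": "drive_effector", "body": {
  "steps": {"sx":[-0.02, -0.04, -0.06, -0.08, -0.085], "sy":[-0.04, -0.08, -0.12, -0.16, -0.185], "sz":[0, 0, 0, 0, 0], "wx":[0, 0, 0, 0, 0], "wy":[0, 0, 0, 0, 0], "wz":[0, 0, 0, 0, 0]}
}}

```text
clock: 4.0
tcp_pos: [0.6414, -0.0844, 0.2724]
ee_rot: [-3.14, -0.002, -3.049]
ft_force: [-0.3, -0.6, -3.3]
finger_gap: 0.496
finger_force: 40.0
```

Call:
{"method": "drive_effector", "body": {
  "steps": {"sx":[0, 0, 0], "sy":[0, 0, 0], "sz":[0, 0, 0], "wx":[0, 0, 0], "wy":[0, 0, 0], "wz":[0, 0, 0]}
}}

```text
clock: 4.3
tcp_pos: [0.6399, -0.0779, 0.2738]
ee_rot: [3.139, -0.002, -3.043]
ft_force: [0.4, 0.6, -2.4]
finger_gap: 0.494
finger_force: 40.0
```

```bash
python3 - <<'E'
from h import *
snap('wrist','w2'); need(.5375,-.0805,.2,3.3)
for X in ([.5375,-.0805,.12],[.574,-.074,.089]): print(proj('w2',X))
E
```

```text
need [0.1023 0.0074 0.0743] [ 0.0019 -0.0008 -0.0591] tcp [ 0.6401 -0.0778  0.2742]
[326.63881151 105.92032664]
[328.91599161 149.01200991]
```

View pics/w2.png

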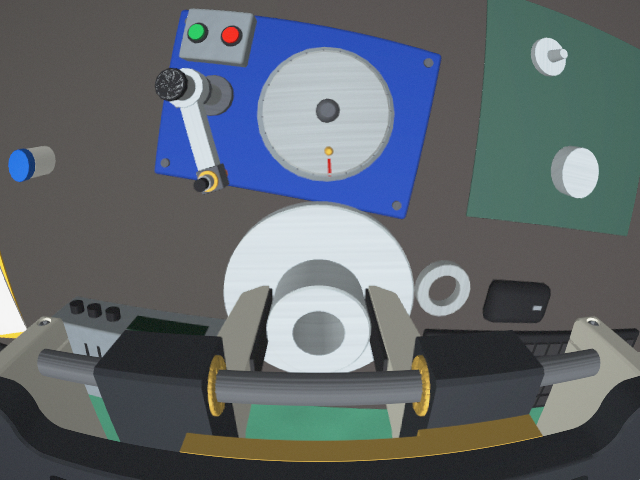

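The wrist view shows the mandrel at about (327,110), the brass pin at (329,151) and the red mark at (329,166). The held flange's bore is at (318,333). I'll enlarge this to measure it.

```bash
python3 - <<'E'
from h import *
im=cv2.imread('pics/w2.png'); 
a=cv2.resize(im[35:185,250:400],None,fx=4,fy=4,interpolation=cv2.INTER_CUBIC)[:, :400+0] if 0 else cv2.resize(im[80:185,280:380],None,fx=4,fy=4,interpolation=cv2.INTER_CUBIC)
b=cv2.resize(im[275:380,265:365],None,fx=4,fy=4,interpolation=cv2.INTER_CUBIC)
cv2.imwrite('pics/c2.png',np.hstack([a,b]))
h=cv2.cvtColor(im,cv2.COLOR_BGR2HSV)
def cen(m,x0,y0,x1,y1):
    v,u=np.nonzero(m[y0:y1,x0:x1]); return u.mean()+x0,v.mean()+y0,len(u)
print('pin',cen((h[...,1]>110)&(h[...,0]>12)&(h[...,0]<35),310,135,350,165))
print('red',cen((h[...,1]>110)&((h[...,0]<9)|(h[...,0]>170)),310,150,350,185))
E
```

```text
pin (np.float64(328.2708333333333), np.float64(150.625), 48)
red (np.float64(328.89473684210526), np.float64(166.0263157894737), 38)
```

View pics/c2.png

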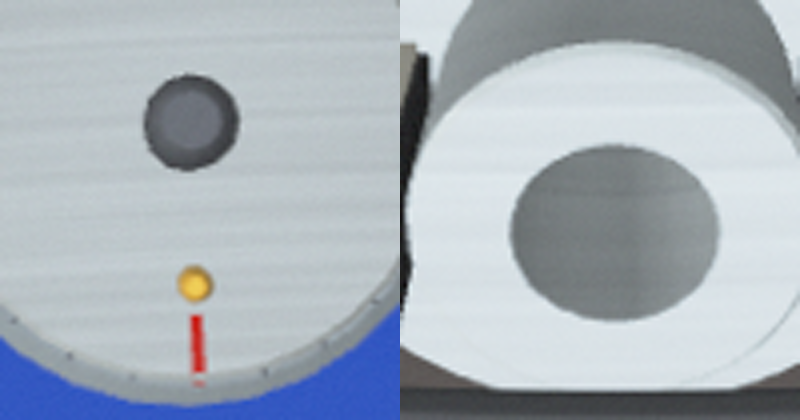

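The crop shows the mandrel's tip at (328.2,110.2), the pin tip at (328.7,151.2), the middle of the red mark at (329.2,166.3), and the held bore's top at (318.7,333).

```bash
python3 - <<'E'
from h import *
m=atz('w2',328.2,110.2,.12); p=atz('w2',328.7,151.2,.089); r=atz('w2',329.2,166.3,.074); b=atz('w2',318.7,333,.2842)
print(m,p,r,b); T=tool(); print(T[:3,3])
for q in(p,r): print(np.arctan2(*(q-m)[1::-1]),np.linalg.norm((q-m)[:2]))
print(tri(('scene0',286.2,215.5),('side0',357.5,216),('w2',328.2,110.2)))
print(tri(('scene0',286,237.7),('side0',340.7,223.7),('w2',328.7,151.2)))
# turntable circle fit (top edge)
im=cv2.imread('pics/w2.png'); h=cv2.cvtColor(im,cv2.COLOR_BGR2HSV); w=(h[...,1]<60).astype('u1'); n,l,st,ce=cv2.connectedComponentsWithStats(w,connectivity=4)
i=l[80,300]; cn=max(cv2.findContours((l==i).astype('u1'),0,1)[0],key=len)[:,0]; print(st[i])
P=np.array([atz('w2',a,c,.07)[:2] for a,c in cn]); s=np.linalg.lstsq(np.c_[2*P,np.ones(len(P))],(P**2).sum(1),rcond=None)[0]; print(s[:2],np.sqrt(s[2]+s[0]**2+s[1]**2))
E
```

```text
[ 0.54084785 -0.07891039  0.12      ] [ 0.57598199 -0.07398973  0.089     ] [ 0.59105946 -0.0715076   0.074     ] [ 0.64061689 -0.07726349  0.2842    ]
[ 0.64006595 -0.07780518  0.27422491]
0.13914833281821404 0.03547704564086247
0.14637725939138213 0.05075438306820972
(array([ 0.53908795, -0.07997194,  0.11935877]), [np.float64(0.0008713270053074787), np.float64(0.0016711543065296966), np.float64(0.0020362420690965494)])
(array([ 0.57538751, -0.07502336,  0.08468287]), [np.float64(0.0008562721385990535), np.float64(0.0013714934876180817), np.float64(0.0014669006322092892)])
[  258    47   136   134 14136]
[ 0.54149005 -0.07999694] 0.06360692565755871
```

Call:
{"method": "drive_effector", "body": {
  "steps": {"sx":[0.03, 0.06, 0.06, 0.06], "sy":[0.005, 0.005, 0.005, 0.005], "sz":[0, 0, 0, 0], "wx":[0, 0, 0, 0], "wy":[0, 0, 0, 0], "wz":[-0.047, -0.047, -0.047, -0.047]}
}}

```text
clock: 4.75
tcp_pos: [0.5801, -0.0798, 0.2754]
ee_rot: [3.141, 0.001, -2.997]
ft_force: [0.3, 0.1, -3.6]
finger_gap: 0.492
finger_force: 40.0
```

Call:
{"method": "drive_effector", "body": {
  "steps": {"sx":[0, 0, 0], "sy":[0, 0, 0], "sz":[0, 0, 0], "wx":[0, 0, 0], "wy":[0, 0, 0], "wz":[0, 0, 0]}
}}

```text
clock: 5.05
tcp_pos: [0.5809, -0.0807, 0.2745]
ee_rot: [3.141, 0.0, -2.998]
ft_force: [0.5, -1.3, -2.3]
finger_gap: 0.495
finger_force: 40.0
```

```bash
python3 - <<'E'
from h import *
snap('wrist','w3'); 
im=cv2.imread('pics/w3.png'); u,v=proj('w3',[.541,-.079,.12]); print(u,v); x,y=int(u)-50,int(v)-40
a=cv2.resize(im[y:y+105,x:x+100],None,fx=4,fy=4,interpolation=cv2.INTER_CUBIC); b=cv2.resize(im[275:380,265:365],None,fx=4,fy=4,interpolation=cv2.INTER_CUBIC); print(x,y)
cv2.imwrite('pics/c3.png',np.hstack([a,b])); need(.541,-.079,.2,3.286)
E
```

```text
326.57255094095734 182.30249357370923
276 142
need [0.0391 0.0074 0.0744] [ 0.0001  0.     -0.0008] tcp [ 0.5808 -0.0808  0.2744]
```

View pics/c3.png

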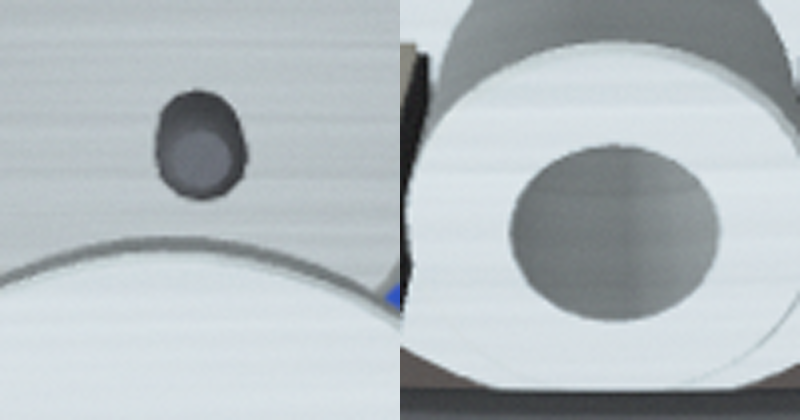

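The mandrel's tip is at (326.2,181.7), within 0.5 px of the prediction, and the bore hasn't moved in the grip. Next I'll go above the mandrel and check with the fixed cameras.

Call:
{"method": "drive_effector", "body": {
  "steps": {"sx":[0.03, 0.0405, 0.0405, 0.0405], "sy":[0.006, 0.007, 0.007, 0.007], "sz":[0.03, 0.06, 0.09, 0.1], "wx":[0, 0, 0, 0], "wy":[0, 0, 0, 0], "wz":[0, 0, 0, 0]}
}}

```text
clock: 5.5
tcp_pos: [0.5373, -0.0797, 0.172]
ee_rot: [3.14, -0.005, -2.998]
ft_force: [-0.7, -0.0, -3.1]
finger_gap: 0.495
finger_force: 40.0
```

Call:
{"method": "drive_effector", "body": {
  "steps": {"sx":[0, 0, 0, 0], "sy":[0, 0, 0, 0], "sz":[0, 0, 0, 0], "wx":[0, 0, 0, 0], "wy":[0, 0, 0, 0], "wz":[0, 0, 0, 0]}
}}

```text
clock: 5.9
tcp_pos: [0.5402, -0.0799, 0.1759]
ee_rot: [-3.141, 0.003, -2.998]
ft_force: [0.5, 0.2, -1.8]
finger_gap: 0.496
finger_force: 40.0
```

```bash
python3 - <<'E'
from h import *
need(.540,-.0797,.174,3.286); t=[]
z=tool()[2,3]
for n in('scene','side'):
    snap(n,n+'4'); im=cv2.imread(f'pics/{n}4.png'); b=np.array([.5405,-.0792,z-.01]); u,v=proj(n+'4',b); x,y=int(u)-33,int(v)-33
    print(n,u,v,x,y); t.append(cv2.resize(im[y:y+66,x:x+66],None,fx=6,fy=6,interpolation=cv2.INTER_CUBIC))
cv2.imwrite('pics/c4.png',np.hstack(t))
E
```

```text
need [0.0002 0.0003 0.0019] [-0.0007  0.0027 -0.0011] tcp [ 0.5402 -0.0799  0.1759]
scene 285.62446136101073 203.2753768903585 252 170
side 357.06847100130597 201.13354511944024 324 168
```

View pics/c4.png

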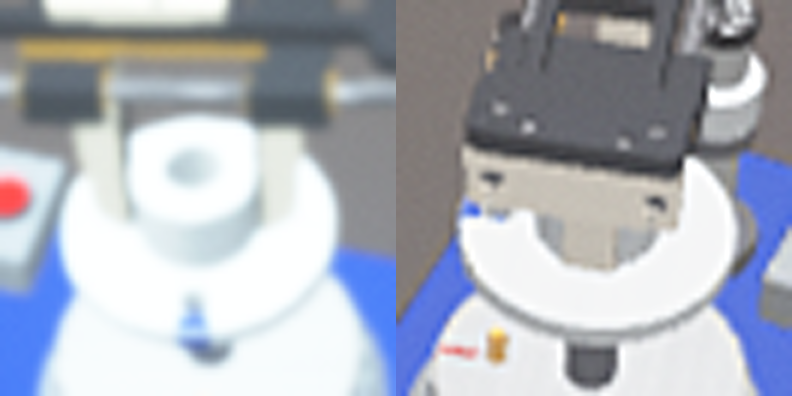

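In the scene crop the bore is at about (284,197.5). In the side crop the disc spans x from 334.3 to 381, and the mandrel shows below the flange at (356.5,229). I'll compare these with the predictions.

```bash
python3 - <<'E'
from h import *
for c in ([.5407,-.0794],[.5387,-.0794],[.5407,-.0814]):
    print(c,'bore scene',proj('scene4',c+[.1859]).round(1)); a=np.linspace(0,6.283,90); P=np.array([proj('side4',[c[0]+.05*np.cos(t),c[1]+.05*np.sin(t),.149]) for t in a]); Q=np.array([proj('scene4',[c[0]+.05*np.cos(t),c[1]+.05*np.sin(t),.149]) for t in a])
    print(' side disc x',P[:,0].min().round(1),P[:,0].max().round(1),' bottom y',P[:,1].max().round(1),'scene disc x',Q[:,0].min().round(1),Q[:,0].max().round(1))
    print(' mandrel top',proj('scene4',c+[.12]).round(1),proj('side4',c+[.12]).round(1))
print('measured: scene bore 284 197.5; side disc',324+62/6,324+342/6,'scene disc',252+60/6,252+338/6, ' mandrel 286.2 215.5 / 357.5 216')
E
```

```text
[0.5407, -0.0794] bore scene [285.  197.5]
 side disc x 333.6 379.7  bottom y 223.5 scene disc x 263.5 308.4
 mandrel top [286.6 216.1] [356.  215.6]
[0.5387, -0.0794] bore scene [285.2 196.8]
 side disc x 334.5 380.6  bottom y 223.8 scene disc x 263.7 308.5
 mandrel top [286.8 215.4] [356.9 215.9]
[0.5407, -0.0814] bore scene [284.1 197.4]
 side disc x 333.9 379.9  bottom y 222.9 scene disc x 262.6 307.5
 mandrel top [285.8 215.9] [356.3 215. ]
measured: scene bore 284 197.5; side disc 334.3333333333333 381.0 scene disc 262.0 308.3333333333333  mandrel 286.2 215.5 / 357.5 216
```

Call:
{"method": "drive_effector", "body": {
  "steps": {"sx":[0.0005, 0.0005, 0.0005, 0.0005, 0.0005], "sy":[0.0004, 0.0004, 0.0004, 0.0004, 0.0004], "sz":[0.01, 0.018, 0.022, 0.026, 0.03], "wx":[0, 0, 0, 0, 0], "wy":[0, 0, 0, 0, 0], "wz":[0, 0, 0, 0, 0]}
}}

```text
clock: 6.5
tcp_pos: [0.5386, -0.0795, 0.1441]
ee_rot: [3.142, -0.0, -2.998]
ft_force: [-0.5, -1.2, -2.6]
finger_gap: 0.493
finger_force: 40.0
```

Call:
{"method": "drive_effector", "body": {
  "steps": {"sx":[0, 0, 0, 0, 0], "sy":[0, 0, 0, 0, 0], "sz":[0.002, 0.004, 0.006, 0.006, 0.006], "wx":[0, 0, 0, 0, 0], "wy":[0, 0, 0, 0, 0], "wz":[0, 0, 0, 0, 0]}
}}

```text
clock: 7.0
tcp_pos: [0.5387, -0.0796, 0.1387]
ee_rot: [-3.142, 0.0, -2.998]
ft_force: [-0.7, 0.3, -2.0]
finger_gap: 0.492
finger_force: 40.0
```

Call:
{"method": "drive_effector", "body": {
  "steps": {"sx":[0, 0, 0, 0, 0], "sy":[0, 0, 0, 0, 0], "sz":[0.004, 0.008, 0.011, 0.013, 0.013], "wx":[0, 0, 0, 0, 0], "wy":[0, 0, 0, 0, 0], "wz":[0, 0, 0, 0, 0]}
}}

```text
clock: 7.5
tcp_pos: [0.5383, -0.0795, 0.1252]
ee_rot: [3.141, -0.001, -2.998]
ft_force: [-0.1, -1.0, -2.7]
finger_gap: 0.496
finger_force: 40.0
```

Call:
{"method": "drive_effector", "body": {
  "steps": {"sx":[0, 0, 0, 0, 0], "sy":[0, 0, 0, 0, 0], "sz":[0.001, 0.002, 0.003, 0.004, 0.005], "wx":[0, 0, 0, 0, 0], "wy":[0, 0, 0, 0, 0], "wz":[0, 0, 0, 0, 0]}
}}

```text
clock: 8.0
tcp_pos: [0.5386, -0.0795, 0.1206]
ee_rot: [-3.142, -0.0, -2.998]
ft_force: [-0.9, 0.1, -2.4]
finger_gap: 0.492
finger_force: 40.0
```

Call:
{"method": "drive_effector", "body": {
  "steps": {"sx":[0, 0, 0, 0], "sy":[0, 0, 0, 0], "sz":[0.001, 0.002, 0.003, 0.003], "wx":[0, 0, 0, 0], "wy":[0, 0, 0, 0], "wz":[0, 0, 0, 0]}
}}

```text
clock: 8.4
tcp_pos: [0.5385, -0.0796, 0.1175]
ee_rot: [3.142, -0.0, -2.998]
ft_force: [-0.2, 0.6, -2.7]
finger_gap: 0.49
finger_force: 40.0
```

Call:
{"method": "drive_effector", "body": {
  "steps": {"sx":[0, 0, 0, 0, 0], "sy":[0, 0, 0, 0, 0], "sz":[0.001, 0.002, 0.003, 0.004, 0.004], "wx":[0, 0, 0, 0, 0], "wy":[0, 0, 0, 0, 0], "wz":[0, 0, 0, 0, 0]}
}}

```text
clock: 8.9
tcp_pos: [0.5385, -0.0796, 0.1135]
ee_rot: [3.142, -0.0, -2.998]
ft_force: [0.6, 0.6, -3.5]
finger_gap: 0.495
finger_force: 40.0
```

Call:
{"method": "drive_effector", "body": {
  "steps": {"sx":[0, 0, 0, 0, 0], "sy":[0, 0, 0, 0, 0], "sz":[0.001, 0.002, 0.003, 0.004, 0.004], "wx":[0, 0, 0, 0, 0], "wy":[0, 0, 0, 0, 0], "wz":[0, 0, 0, 0, 0]}
}}

```text
clock: 9.4
tcp_pos: [0.5385, -0.0795, 0.1095]
ee_rot: [3.142, -0.0, -2.998]
ft_force: [0.7, 0.9, -1.6]
finger_gap: 0.493
finger_force: 40.0
```

Call:
{"method": "drive_effector", "body": {
  "steps": {"sx":[0, 0, 0, 0, 0], "sy":[0, 0, 0, 0, 0], "sz":[0.0005, 0.001, 0.0015, 0.002, 0.002], "wx":[0, 0, 0, 0, 0], "wy":[0, 0, 0, 0, 0], "wz":[0, 0, 0, 0, 0]}
}}

```text
clock: 9.9
tcp_pos: [0.5386, -0.0795, 0.1076]
ee_rot: [-3.142, -0.0, -2.998]
ft_force: [0.1, -0.1, -2.9]
finger_gap: 0.492
finger_force: 40.0
```

Call:
{"method": "drive_effector", "body": {
  "steps": {"sx":[0, 0, 0], "sy":[0, 0, 0], "sz":[0.0005, 0.001, 0.001], "wx":[0, 0, 0], "wy":[0, 0, 0], "wz":[0, 0, 0]}
}}

```text
clock: 10.2
tcp_pos: [0.5386, -0.0795, 0.1066]
ee_rot: [3.142, -0.0, -2.998]
ft_force: [-0.1, 0.7, -2.6]
finger_gap: 0.493
finger_force: 40.0
```

Call:
{"method": "drive_effector", "body": {
  "steps": {"sx":[0, 0, 0], "sy":[0, 0, 0], "sz":[0.0005, 0.001, 0.001], "wx":[0, 0, 0], "wy":[0, 0, 0], "wz":[0, 0, 0]}
}}

```text
clock: 10.5
tcp_pos: [0.5387, -0.0795, 0.1059]
ee_rot: [-3.141, 0.0, -2.998]
ft_force: [-1.3, 0.3, -0.0]
finger_gap: 0.497
finger_force: 40.0
```

Call:
{"method": "drive_effector", "body": {
  "steps": {"sx":[0, 0, 0], "sy":[0, 0, 0], "sz":[0.0005, 0.0005, 0.0005], "wx":[0, 0, 0], "wy":[0, 0, 0], "wz":[0, 0, 0]}
}}

```text
clock: 10.8
tcp_pos: [0.5387, -0.0795, 0.1058]
ee_rot: [-3.141, 0.0, -2.998]
ft_force: [-1.6, 1.0, 5.2]
finger_gap: 0.492
finger_force: 40.0
```

Call:
{"method": "drive_effector", "body": {
  "steps": {"sx":[0, 0, 0], "sy":[0, 0, 0], "sz":[0.0004, 0.0004, 0.0004], "wx":[0, 0, 0], "wy":[0, 0, 0], "wz":[0, 0, 0]}
}}

```text
clock: 11.1
tcp_pos: [0.5387, -0.0795, 0.1058]
ee_rot: [-3.141, 0.001, -2.998]
ft_force: [-1.9, 0.4, 7.1]
finger_gap: 0.494
finger_force: 40.0
```

It touched down at the expected height, with no sideways load. I'll release it and back off straight up.

Call:
{"method": "drive_effector", "body": {
  "steps": {"sx":[0, 0, 0, 0, 0], "sy":[0, 0, 0, 0, 0], "sz":[0, 0, 0, 0, 0], "wx":[0, 0, 0, 0, 0], "wy":[0, 0, 0, 0, 0], "wz":[0, 0, 0, 0, 0]},
  "finger_gap": 0.8
}}

```text
clock: 11.6
tcp_pos: [0.5387, -0.0796, 0.1046]
ee_rot: [3.142, -0.0, -2.998]
ft_force: [-0.7, -0.3, 0.3]
finger_gap: 0.793
finger_force: 0.0
```

Call:
{"method": "drive_effector", "body": {
  "steps": {"sx":[0, 0, 0, 0, 0], "sy":[0, 0, 0, 0, 0], "sz":[-0.02, -0.06, -0.1, -0.14, -0.16], "wx":[0, 0, 0, 0, 0], "wy":[0, 0, 0, 0, 0], "wz":[0, 0, 0, 0, 0]}
}}

```text
clock: 12.1
tcp_pos: [0.5401, -0.0797, 0.2685]
ee_rot: [-3.14, 0.006, -2.998]
ft_force: [1.0, 0.6, 0.1]
finger_gap: 0.796
finger_force: 0.0
```

Call:
{"method": "drive_effector", "body": {
  "steps": {"sx":[-0.04, -0.08, -0.1, -0.1, -0.1], "sy":[0, 0, 0, 0, 0], "sz":[0, 0, 0, 0, 0], "wx":[0, 0, 0, 0, 0], "wy":[0, 0, 0, 0, 0], "wz":[0, 0, 0, 0, 0]},
  "finger_gap": 0
}}

```text
clock: 12.6
tcp_pos: [0.6369, -0.0654, 0.264]
ee_rot: [3.141, -0.002, -2.998]
ft_force: [-0.4, 0.3, -1.5]
finger_gap: 0.421
finger_force: 0.0
```

```bash
python3 - <<'E'
from h import *
snap('wrist','w5'); print(tool()[:3,3],manip.get_state()['ee_rot'],manip.get_state()['joint_pos'].round(2))
E
```

```text
[ 0.63655117 -0.06569343  0.2643954 ] [-3.14139735e+00 -1.77549284e-03 -2.99879045e+00] [ 0.12  0.58 -0.09  1.41  0.05  1.16  1.74]
```

View pics/w5.png

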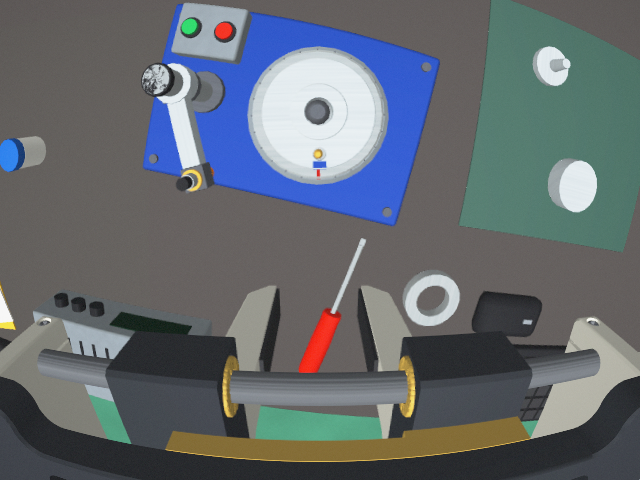

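The picture shows the flange seated: the mandrel is through the bore at (317,111), and the pin is up through its hole at (318,154) beside the blue mark. The knob on the post is at (157,79) and the probe's top is at (186,183). Next I'll measure the pivot and the arm's direction.

```bash
python3 - <<'E'
from h import *
pv=atz('w5',157,79,.157); pr=atz('w5',186,183,.154); print('knob',pv,'probe',pr, np.linalg.norm((pr-pv)[:2]))
print(atz('w2',171,84,.157),atz('w2',203,182,.154))
sp=np.array([.5395,-.0797])
# plate corner screws -> station yaw
s=[atz('w5',*p,.03)[:2] for p in((153,159),(387,212),(427,67))]; print(s, 'yaw y-axis',np.arctan2(*(s[1]-s[0])[::-1]))
E
```

```text
knob [ 0.5289374  -0.19705343  0.157     ] probe [ 0.60356788 -0.16741818  0.154     ] 0.08029917163876678
[ 0.52915843 -0.1968756   0.157     ] [ 0.60218233 -0.16784406  0.154     ]
[array([ 0.60514229, -0.25228989]), array([0.63001099, 0.00838453]), array([0.46971426, 0.02480248])] yaw y-axis 1.4756828077802477
```

```bash
cat >> h.py <<'E'
def arm(th,off,z=.122,r=.048):
    a=np.array([np.cos(th),np.sin(th)]); p=np.array([.5285,-.1985])+r*a+off*np.array([a[1],-a[0]]); print(th); need(p[0],p[1],z,th+np.pi/2)
E
python3 -c "
from h import *
arm(.375,.037,.24)"
```

```text
0.375
need [ 0.0706 -0.141   0.0245] [-0.0014 -0.0014  1.3386] tcp [ 0.6366 -0.0657  0.2644]
```

Call:
{"method": "drive_effector", "body": {
  "steps": {"sx":[0.03, 0.03, 0.03, 0.03, 0.03], "sy":[-0.07, -0.07, -0.07, -0.07, -0.07], "sz":[0.01, 0.01, 0.01, 0.01, 0.01], "wx":[0, 0, 0, 0, 0], "wy":[0, 0, 0, 0, 0], "wz":[0.7, 0.7, 0.7, 0.7, 0.7]}
}}

```text
clock: 13.15
tcp_pos: [0.6164, -0.1396, 0.2553]
ee_rot: [-3.141, -0.0, 2.578]
ft_force: [-0.2, 0.4, 0.8]
finger_gap: 0.006
finger_force: 0.0
```

```bash
python3 -c "
from h import *
arm(.375,.037,.24)"
```

```text
0.375
need [-0.0153 -0.0799  0.0153] [-3.000e-04 -3.000e-04  6.322e-01] tcp [ 0.6164 -0.1396  0.2553]
```

Call:
{"method": "drive_effector", "body": {
  "steps": {"sx":[-0.015, -0.015, -0.015, -0.015, -0.015], "sy":[-0.08, -0.08, -0.08, -0.08, -0.08], "sz":[0.015, 0.015, 0.015, 0.015, 0.015], "wx":[0, 0, 0, 0, 0], "wy":[0, 0, 0, 0, 0], "wz":[0.632, 0.632, 0.632, 0.632, 0.632]}
}}

```text
clock: 13.65
tcp_pos: [0.5871, -0.215, 0.2402]
ee_rot: [-3.141, -0.0, 1.95]
ft_force: [0.4, 0.1, -0.3]
finger_gap: 0.003
finger_force: 0.0
```

```bash
python3 -c "
from h import *
arm(.375,.037)"
```

```text
0.375
need [-0.0002 -0.0004  0.1182] [-0.0003 -0.0002  0.004 ] tcp [ 0.5871 -0.215   0.2402]
```

Call:
{"method": "drive_effector", "body": {
  "steps": {"sx":[0, 0, 0, 0, 0], "sy":[0, 0, 0, 0, 0], "sz":[0.04, 0.07, 0.1, 0.118, 0.118], "wx":[0, 0, 0, 0, 0], "wy":[0, 0, 0, 0, 0], "wz":[0, 0, 0, 0, 0]}
}}

```text
clock: 14.15
tcp_pos: [0.5859, -0.2136, 0.1192]
ee_rot: [-3.137, -0.005, 1.955]
ft_force: [0.8, 0.4, -0.2]
finger_gap: 0.004
finger_force: 0.0
```

Call:
{"method": "drive_effector", "body": {
  "steps": {"sx":[0.01, 0.016, 0.02, 0.02], "sy":[0, 0, 0, 0], "sz":[0, 0, 0, 0], "wx":[0, 0, 0, 0], "wy":[0, 0, 0, 0], "wz":[0, 0, 0, 0]}
}}

```text
clock: 14.55
tcp_pos: [0.5819, -0.1959, 0.1233]
ee_rot: [3.139, 0.002, 1.954]
ft_force: [0.5, -0.5, 1.1]
finger_gap: 0.002
finger_force: 0.5
```

```bash
python3 -c "
from h import *
arm(.375,.016); arm(.575,.016); arm(.775,.016)"
```

```text
0.375
need [ 0.0012 -0.0026  0.0013] [0.0026 0.0024 0.0083] tcp [ 0.5819 -0.1959  0.1233]
0.575
need [ 0.0111 -0.0003  0.0013] [ 0.0024  0.0027 -0.1917] tcp [ 0.5819 -0.1959  0.1233]
0.775
need [ 0.0211 -0.      0.0012] [ 0.0021  0.0029 -0.3917] tcp [ 0.5819 -0.1959  0.1233]
```

Call:
{"method": "drive_effector", "body": {
  "steps": {"sx":[0.005, 0.009, 0.013, 0.017, 0.021], "sy":[-0.001, -0.0005, 0, 0, 0], "sz":[0.001, 0.001, 0.001, 0.001, 0.001], "wx":[0, 0, 0, 0, 0], "wy":[0, 0, 0, 0, 0], "wz":[-0.07, -0.15, -0.23, -0.31, -0.39]}
}}

```text
clock: 15.05
tcp_pos: [0.5759, -0.1777, 0.1225]
ee_rot: [3.138, 0.007, 2.346]
ft_force: [3.1, -1.8, 0.3]
finger_gap: 0.006
finger_force: 1.7
```

```bash
python3 -c "
from h import *
arm(.775,.016); arm(.975,.016); arm(1.175,.016)"
```

```text
0.775
need [ 0.0023 -0.0004  0.0005] [0.0031 0.0069 0.0001] tcp [ 0.5759 -0.1777  0.1225]
0.975
need [0.0122 0.0019 0.0004] [ 0.0024  0.0072 -0.1999] tcp [ 0.5759 -0.1777  0.1225]
1.175
need [0.0223 0.0021 0.0003] [ 0.0017  0.0075 -0.3999] tcp [ 0.5759 -0.1777  0.1225]
```

Call:
{"method": "drive_effector", "body": {
  "steps": {"sx":[0.004, 0.008, 0.012, 0.016, 0.02], "sy":[0.001, 0.0015, 0.002, 0.0025, 0.0025], "sz":[0, 0, 0, 0, 0], "wx":[0, 0, 0, 0, 0], "wy":[0, 0, 0, 0, 0], "wz":[-0.08, -0.16, -0.24, -0.32, -0.4]}
}}

```text
clock: 15.55
tcp_pos: [0.5637, -0.1612, 0.1225]
ee_rot: [3.141, 0.007, 2.746]
ft_force: [3.4, -1.6, 1.7]
finger_gap: 0.005
finger_force: 1.7
```

```bash
python3 -c "
from h import *
arm(1.175,.016); arm(1.375,.016); arm(1.475,.016)"
```

```text
1.175
need [0.0021 0.     0.0005] [0.0008 0.0072 0.0004] tcp [ 0.5637 -0.1612  0.1225]
1.375
need [0.012  0.0023 0.0004] [ 1.000e-04  7.300e-03 -1.996e-01] tcp [ 0.5637 -0.1612  0.1225]
1.475
need [0.017  0.0026 0.0003] [-0.0003  0.0073 -0.2996] tcp [ 0.5637 -0.1612  0.1225]
```

Still pushing steadily at about 3.7 N. The last 0.3 rad goes slower.

Call:
{"method": "drive_effector", "body": {
  "steps": {"sx":[0.003, 0.006, 0.009, 0.011, 0.013], "sy":[0.001, 0.0015, 0.002, 0.0023, 0.0025], "sz":[0, 0, 0, 0, 0], "wx":[0, 0, 0, 0, 0], "wy":[0, 0, 0, 0, 0], "wz":[-0.06, -0.12, -0.18, -0.22, -0.26]}
}}

```text
clock: 16.05
tcp_pos: [0.5522, -0.1535, 0.1222]
ee_rot: [-3.141, 0.006, 3.005]
ft_force: [4.0, -1.7, 2.8]
finger_gap: 0.005
finger_force: 2.1
```

```bash
python3 -c "
from h import *
arm(1.475,.016)"
```

```text
1.475
need [0.0033 0.0008 0.0002] [-0.0005  0.0058 -0.0405] tcp [ 0.5522 -0.1535  0.1222]
```

Call:
{"method": "drive_effector", "body": {
  "steps": {"sx":[0.001, 0.002, 0.002, 0.002], "sy":[0, 0, 0, 0], "sz":[0, 0, 0, 0], "wx":[0, 0, 0, 0], "wy":[0, 0, 0, 0], "wz":[-0.02, -0.04, -0.04, -0.04]}
}}

```text
clock: 16.45
tcp_pos: [0.5509, -0.1528, 0.122]
ee_rot: [3.141, 0.007, 3.044]
ft_force: [7.1, -0.2, 3.2]
finger_gap: 0.011
finger_force: 3.1
```

```bash
python3 -c "
from h import *
arm(1.475,.016)"
```

```text
1.475
need [0.0019 0.0003 0.    ] [ 0.0001  0.0069 -0.0022] tcp [ 0.5509 -0.1528  0.122 ]
```

Force is rising, so the arm may be at its stop. I'll push another 1.5 mm to make sure.

Call:
{"method": "drive_effector", "body": {
  "steps": {"sx":[0.0005, 0.001, 0.0015, 0.0015], "sy":[0, 0, 0, 0], "sz":[0, 0, 0, 0], "wx":[0, 0, 0, 0], "wy":[0, 0, 0, 0], "wz":[0, 0, 0, 0]}
}}

```text
clock: 16.85
tcp_pos: [0.5508, -0.1528, 0.122]
ee_rot: [-3.142, 0.01, 3.044]
ft_force: [8.2, -0.7, 1.9]
finger_gap: 0.007
finger_force: 4.3
```

Call:
{"method": "drive_effector", "body": {
  "steps": {"sx":[0.0005, 0.001, 0.001], "sy":[0, 0, 0], "sz":[0, 0, 0], "wx":[0, 0, 0], "wy":[0, 0, 0], "wz":[0, 0, 0]}
}}

```text
clock: 17.15
tcp_pos: [0.5508, -0.1528, 0.1221]
ee_rot: [-3.142, 0.012, 3.044]
ft_force: [10.1, -0.4, -0.1]
finger_gap: 0.002
finger_force: 5.0
```

The tool has stopped moving while the force keeps rising, so the arm is at its stop. I'll back off along -x, lift and check.

Call:
{"method": "drive_effector", "body": {
  "steps": {"sx":[-0.015, -0.03, -0.03, -0.03, -0.03], "sy":[0, 0, 0, 0, 0], "sz":[0, 0, -0.04, -0.08, -0.12], "wx":[0, 0, 0, 0, 0], "wy":[0, 0, 0, 0, 0], "wz":[0, 0, 0, 0, 0]}
}}

```text
clock: 17.65
tcp_pos: [0.5723, -0.1552, 0.2402]
ee_rot: [3.141, -0.009, 3.043]
ft_force: [0.5, -1.3, -0.7]
finger_gap: -0.001
finger_force: 0.0
```

Call:
{"method": "drive_effector", "body": {
  "steps": {"sx":[-0.04, -0.08, -0.1, -0.1, -0.1], "sy":[0, 0, 0, 0, 0], "sz":[-0.03, -0.04, -0.04, -0.04, -0.04], "wx":[0, 0, 0, 0, 0], "wy":[0, 0, 0, 0, 0], "wz":[0, 0, 0, 0, 0]}
}}

```text
clock: 18.15
tcp_pos: [0.6726, -0.1652, 0.2786]
ee_rot: [3.141, -0.007, 3.043]
ft_force: [-0.6, 0.3, 0.0]
finger_gap: 0.007
finger_force: 0.0
```

```bash
python3 -c "
from h import *
snap('wrist','w6')"
```

```text
(no output)
```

View pics/w6.png

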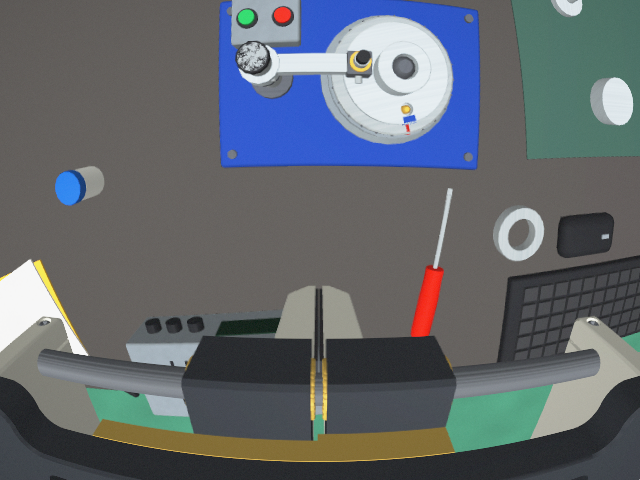

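The arm stands at its stop: the knob is at (253,58), the probe's top at (362,58) over the flange, and the mandrel at (404,66). The flange is still seated on the pin. One numeric check, then I'll hand in.

```bash
python3 - <<'E'
from h import *
k=atz('w6',253,57,.157);p=atz('w6',362.5,57.5,.154);m=atz('w6',404,66,.12)
a=lambda d:np.arctan2(d[1],d[0]); print(k,p,m,a(p-k),a(m-k),a(m-p),np.linalg.norm((m-p)[:2]))
s=[atz('w6',*q,.03) for q in((232,154),(469,157))]; print(a(s[1]-s[0]))
E
```

```text
[ 0.52983469 -0.19775227  0.157     ] [ 0.53818584 -0.11917548  0.154     ] [ 0.54070761 -0.08059055  0.12      ] 1.4649136432219425 1.4782586702865326 1.5055327692948415 0.03866725137624647
1.4727034541979236
```

```bash
python3 -c "
from station import manip, camrig
print(manip.job_done())"
```

```text
the job is handed in; nothing more can be done
None
```

The flange is seated hub up over the mandrel and drive pin, and the swing arm is at its stop with the probe over the flange. I handed the job in at about 18 s, but `job_done()` returned no verdict.

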